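Service the film cutter: lap the anvil bar, sort the spring feet, restart

TASK

Service the film cutter: with the sprung lapping block, held upright and lengthwise on the steel anvil bar, press until its spring is about half compressed, start at the bar's end with the raised stop, and rub in one slow, steady, pressed stroke to the other end and back, then stand the block on its rubber mat again. Press each spring foot down a few millimetres to feel its spring, and put the firm ones in the square tray and the tired ones in the round tub. Last of all, when everything is in place, turn the switch key clockwise to its stop and let go so that it springs back; press nothing with more than about 20 N and leave the other things on the bench alone.

Things in the scene. Friction and masses are not known exactly. Their poses are not given: they have to be found in the camera images.
- bar_top (a point): centre of the top face of the fixed steel anvil bar, 30 mm above the table. The face is 220 mm long (this point's x axis) and 60 mm wide (y). A dark steel stop 14 mm thick stands across the end at +x (from x = +111 to +125 mm), rising 14 mm above the face; the -x end is open, with a foot 6 mm high reaching to x = -130 mm
- rest_top (a point): centre of the top of the fixed black rubber mat where the lapping block stands and must be put back: 120 (x) by 90 (y) mm, 4 mm thick
- block_grip (a point): the lapping block, a loose hand tool, 0.4 kg. Heights above the sole: black grip bar 60 mm long (x), 22 mm wide (y), 40 to 82 mm; aluminium shell 76 x 38 mm, 28 to 42 mm; grey stone sole plate 80 x 40 mm, 0 to 12 mm, held on two springs under the shell. Point: in the grip bar, on the centre line, 62 mm above the sole with springs relaxed; z up
- sole (a point): centre of the underside of the lapping block's sole; same axes as the block
- sole_spring (a joint): how far the lapping block's springs are compressed, m: 0 relaxed (as when standing free or lifted), 0.012 fully compressed. It starts to give at about 2.5 N, takes about 6 N at 0.006 and 9.6 N at the end
- testplate: fixed flat steel plate, 230 (x) by 210 (y) by 6 mm, origin at the centre of its underside on the table; the spring feet stand on it. Feet with firm and tired springs look alike, and any of them may be either
- tray_in (a point): centre of the inner floor (4 mm above the table) of the fixed grey square open tray, 140 x 140 mm outside, walls 4 mm thick and 28 mm high, sides along x and y
- tub_in (a point): centre of the inner floor (4 mm above the table) of the fixed round aluminium tub, 132 mm outside diameter at the bottom, 144 mm at the rim, wall 4 mm, 34 mm high
- key_grip (a point): the switch key, on the key's axis at the height to grip it, 79 mm above the table, on a fixed grey box 100 x 100 x 50 mm. The black key blade is upright, 36 mm long (x of this point, turning with the key), 10 mm thick (y), its top 13 mm above this point and its foot 17 mm below
- key (a joint): angle of the key, rad: 0 at rest, grows as it is turned clockwise seen from above, stop at 1.1. A spring (0.04 to 0.13 N m) turns it back to 0 when released
- foot_a_mid (a point): loose upright spring foot, 150 g: dark barrel 28 mm diameter, 22 to 62 mm above its underside, brass cap to 68 mm; steel shoe disc 48 mm diameter, 8 mm thick below, on a spring. Pressed, the barrel sinks over the shoe by up to 10 mm. Pushing it 6 mm down takes about 12 N if firm, 3 N if tired. Point: on its axis, 42 mm above the underside, mid-barrel; z up along the axis. May be absent
- foot_b_mid (a point): another spring foot like foot_a (same size, point and axes), with a firm or a tired spring; may be absent
- foot_c_mid (a point): another spring foot like foot_a (same size, point and axes), with a firm or a tired spring; may be absent
- foot_d_mid (a point): another spring foot like foot_a (same size, point and axes), with a firm or a tired spring; may be absent
- foot_e_mid (a point): another spring foot like foot_a (same size, point and axes), with a firm or a tired spring; may be absent
- film_roll: black upright roll of film, 70 diameter, 100 tall (mm); a bystander to leave alone
- oil_bottle: white bottle, 52 diameter, 110 tall (mm); a bystander to leave alone
- core_ring: cardboard core ring, 64 diameter, 30 tall (mm); a bystander to leave alone
- wrench: steel wrench lying flat, 150 long (mm); a bystander to leave alone
- screwdriver: screwdriver lying flat, 170 long (mm); a bystander to leave alone
- tin: closed tin, 60 diameter, 60 tall (mm); a bystander to leave alone
Things that resemble listed ones, but are neither listed nor needed, are in the scene too. Leave any green look-alike of the part that bears foot_b_mid alone. Leave any green look-alike of the part that bears foot_e_mid alone.

How it is judged (in metres and radians):
On the way, in this order (a step that is already met when the one before it is completed fails the run):
1. the block is pressed on the bar at the end with the raised stop (value of joint sole_spring between 0.003 and 0.0105 m and y of sole in the frame of bar_top between -0.02 and 0.02 m and z of sole in the frame of bar_top between -0.004 and 0.005 m and angle between the x axis of sole and the x axis of bar_top, either way round below 0.35 rad and x of sole in the frame of bar_top between 0.055 and 0.12 m), for 0.15 s.
2. it is drawn, pressed, along the half towards the stop (value of joint sole_spring between 0.003 and 0.0105 m and y of sole in the frame of bar_top between -0.02 and 0.02 m and z of sole in the frame of bar_top between -0.004 and 0.005 m and angle between the x axis of sole and the x axis of bar_top, either way round below 0.35 rad and x of sole in the frame of bar_top between 0.004 and 0.052 m and linear speed of block above 0.004 m/s), for 0.4 s.
3. it is drawn, pressed, along the other half (value of joint sole_spring between 0.003 and 0.0105 m and y of sole in the frame of bar_top between -0.02 and 0.02 m and z of sole in the frame of bar_top between -0.004 and 0.005 m and angle between the x axis of sole and the x axis of bar_top, either way round below 0.35 rad and x of sole in the frame of bar_top between -0.052 and -0.004 m and linear speed of block above 0.004 m/s), for 0.4 s.
4. it is pressed at the open end (value of joint sole_spring between 0.003 and 0.0105 m and y of sole in the frame of bar_top between -0.02 and 0.02 m and z of sole in the frame of bar_top between -0.004 and 0.005 m and angle between the x axis of sole and the x axis of bar_top, either way round below 0.35 rad and x of sole in the frame of bar_top between -0.12 and -0.055 m), for 0.1 s.
5. it is drawn back, pressed, past the middle (value of joint sole_spring between 0.003 and 0.0105 m and y of sole in the frame of bar_top between -0.02 and 0.02 m and z of sole in the frame of bar_top between -0.004 and 0.005 m and angle between the x axis of sole and the x axis of bar_top, either way round below 0.35 rad and x of sole in the frame of bar_top between -0.035 and 0.035 m and linear speed of block above 0.004 m/s), for 0.4 s.
6. it is pressed at the stop's end again (all of step 1), for 0.1 s.
7. the block stands on its mat, firm feet lie in the tray and tired feet in the tub (horizontal distance between sole and rest_top below 0.035 m and angle between block_grip's own z axis and vertical below 0.1 rad and z of sole in the frame of rest_top between -0.004 and 0.008 m and x of foot_a_mid in the frame of tray_in between -0.068 and 0.068 m and y of foot_a_mid in the frame of tray_in between -0.068 and 0.068 m and z of foot_a_mid in the frame of tray_in between 0 and 0.06 m and horizontal distance between each of foot_b_mid, foot_e_mid and tub_in below 0.066 m and z of foot_b_mid in the frame of tub_in between 0 and 0.06 m and x of foot_c_mid in the frame of tray_in between -0.068 and 0.068 m and y of foot_c_mid in the frame of tray_in between -0.068 and 0.068 m and z of foot_c_mid in the frame of tray_in between 0 and 0.06 m and x of foot_d_mid in the frame of tray_in between -0.068 and 0.068 m and y of foot_d_mid in the frame of tray_in between -0.068 and 0.068 m and z of foot_d_mid in the frame of tray_in between 0 and 0.06 m and z of foot_e_mid in the frame of tub_in between 0 and 0.06 m and linear speed of each of foot_a, foot_b, foot_c, foot_d, foot_e, block below 0.03 m/s), for 0.3 s.
8. the key is turned to its stop (value of joint key above 1 rad), for 0.1 s.
9. the key has sprung back (value of joint key below 0.12 rad), for 0.2 s.
At the end, for the whole second after the job is handed in: Every firm foot is inside the square tray and every tired one inside the round tub (standing or lying), the block stands upright on its mat, its centre within 35 mm of the mat's centre, the key is back at rest (below 0.12 rad), and all is at rest (all of step 7 and value of joint key below 0.12 rad); the robot touches nothing.
It fails at once if the bar is pressed with more than 25 N (contact force between block and bar above 25 N).
It fails at once if a foot is pressed on the test plate with more than 25 N (contact force between any of foot_a, foot_b, foot_c, foot_d, foot_e and testplate above 25 N).
It fails at once if a bystander is moved more than 50 mm (distance of any of film_roll, oil_bottle, core_ring, wrench, screwdriver, tin from where it was at the start of the episode above 0.05 m).
Of foot_a, foot_b, foot_c, foot_d, foot_e only 3 to 5 are there at a start; the rules pass over those that are not, and their reading is None.
At some moment in a run one of foot_a, foot_b, foot_c, foot_d, foot_e may be knocked a few centimetres aside while the robot is not near it.
It also fails if it takes over 210 s, if anything falls off the work surface, if the arm or the gripper's body presses on something with over 40 N, if the wrist force passes 120 N, or if a joint passes its speed limit or range.

ROBOT

A 6-joint arm with a two-finger parallel gripper is mounted at the origin on the work surface. World frame = base frame: x ahead of the robot, y to its left, z up, the work surface at z = 0. Lengths are in mm, angles in degrees, forces in N, time in s.
With the tool pointing down it reaches from about 300 to 850 mm from the base axis. Payload 4.2 kg.
Tool frame: the origin (TCP) lies at the very end of the fingers, on their centre line; the grasp point (between the pads) lies 19 mm behind it; x points along the fingers, z is the direction in which the jaws open and shut, and the axes are right-handed (so a half turn about x gives the same grasp; the last joint's range is limited). The gripper opens to 91 mm and grips with 3 to 60 N. Pads are 32 mm wide; open, the fingers measure 118 mm over their backs; the gripper's body (76 mm by 178 mm) begins 60 mm behind the grasp point.
Start: joints at [-74.886, 18.312, 89.639, -0, 72.044, -1.146], TCP at [161.006, -552.015, 213.976] pointing down, gripper open.
Joint ranges: [-177.97, 177.97], [-48.28, 115.42], [12.27, 149.76], [-77.06, 257.06], [2.81, 150.46], [-146.56, 146.56]. Speed limits (degrees/s): [147.25, 147.25, 180, 180, 180, 180].

INTERFACE

Orientations are given as [roll, pitch, yaw] about the fixed x, y, z axes, in that order (R = Rz(yaw) Ry(pitch) Rx(roll)).
In Python, from workcell import state, grab_frame, camera_info, env, search_frame, place_of gives the robot as it stands.
- The arm moves only by the tool drive_tool, never from a script. Its argument "plan" is a list of rows, each a list of 7 numbers: the turn, a rotation vector about the world's x, y, z in degrees, then the shift along the world's x, y, z in mm, then the finger opening in mm, from 0 to 91.2. In form: [[wx, wy, wz, dx, dy, dz, jaw], ...]. A call has 1 to 10 rows; each row is the pose to reach, as a shift and turn from the pose measured when the call began; what a row does not reach only later rows make up. A row lasts 1/8 s, in which the tool goes at most 62.5 mm and 10.7 degrees, less where a joint would pass 70% of its speed; a pose out of reach is approached as far as the arm can. A call with a gripper value outside its range is refused whole. The fingers move at their own pace and stop on an object; "grip_force" is the grip in N (left out, the last holds). Time passes only in rows, so rows that repeat a pose let the fingers close. It gives the time, the measured TCP pose, the force and the opening at its end, in the units of the state.
- state(): the state, without advancing time (a new reading comes with each control period).
- grab_frame(name): name is "scene" or "side" or "wrist"; returns the picture (420x560x3 uint8, red, green, blue); there is no depth.
- camera_info(name): a dict with "intrinsics" (3x3 intrinsics, pixels), "origin" and "orientation" of the camera in the world; the wrist camera has in their place "hand_eye" (4x4, takes a point from camera to tool coordinates, whose origin is the TCP and whose axes are the tool frame's). Camera axes: x right, y down, z forward; pixel columns grow to the right and rows downward; lengths in mm; the calibration is good to about 2 mm. A picture is of the moment at which its call begins: read the wrist's pose just before it. camera_info takes no time and is no camera call.
- env.job_done(): hands the job in, once; it reports no verdict.
Trained networks look in the newest picture that a camera, given by its name, has taken for a name from the list of things; names that differ only in an ending like _2 or _b are one class to them, and where a whole thing is asked for, a point or a joint stands for the part that bears it (a point fixed in the world has none). Each returns a list of dicts, best first, with "p" (0 to 1); they miss things now and then, are a little off and sometimes report something else, mostly with a low value. They report only what shows in the picture. A call takes as long as a camera call. They do not tell look-alikes from the thing itself.
- search_frame(camera, label): "rect" ([left, top, right, bottom] as shares, 0 to 1, of the picture: columns of its width, rows of its height, round what is visible of it).
- place_of(camera, label): "location" ([column, row] as shares, 0 to 1, of the picture: columns of its width, rows of its height: a listed point, or the origin of a listed thing).
The state is a dict: "time_s": time; "qpos": joint angles; "qvel": joint speeds; "effort": joint torques, N m; "ee_pos": TCP position; "ee_rot": TCP orientation; "force": force on the tool from outside, world axes, zero at the start; "torque": the same for the moment, N m; "gripper_width": finger opening in mm.
Only numpy, scipy, OpenCV 4.12 (cv2) and the standard library are available. Lean on these libraries where they do the work, as an engineer would, in place of code of your own. Each camera call takes 0.05 s, during which the arm holds its last target. There are 200 camera calls.

## Working session

There is one attempt and no reset: what is moved stays moved. The work goes in short steps, Python scripts to look and compute and a tool call to move; the robot and the scene stay as the last step left them, time stands still between calls to the robot, and variables do not carry over. Pictures are saved under pics/ and viewed, about 12 in all and at most 16, crops included, and the job is handed in when it is done.

Besides the shell and the picture viewer there is one more tool, called after "Call:" as a command line: name --pt "numbers of a row" for each row, then --argument value for the rest. drive_tool: Moves the arm, as the interface text tells. Its arguments: {"type":"object","properties":{"plan":{"type":"array"},"grip_force":{"type":"number"}},"required":["plan"]}

```bash
mkdir -p pics; ls; cat > h.py <<'E'
import numpy as np, cv2
from scipy.spatial.transform import Rotation as R
from workcell import state, grab_frame, camera_info, env, search_frame, place_of
W,H=560,420
def rot(o):
    o=np.array(o,float)
    if o.shape==(3,3): return o
    return R.from_euler('xyz',o,degrees=True).as_matrix() if o.size==3 else R.from_quat(o).as_matrix()
def cam(name):
    c=camera_info(name);K=np.array(c['intrinsics'])
    if 'hand_eye' in c:
        s=state();T=np.eye(4);T[:3,:3]=rot(s['ee_rot']);T[:3,3]=s['ee_pos'];T=T@np.array(c['hand_eye']);return K,T[:3,:3],T[:3,3]
    return K,rot(c['orientation']),np.array(c['origin'])
def px2w(C,uv,z):
    K,Rm,o=C;d=Rm@np.linalg.inv(K)@np.array([uv[0],uv[1],1.]);return o+d*(z-o[2])/d[2]
def w2px(C,p):
    K,Rm,o=C;q=K@(Rm.T@(np.array(p)-o));return q[:2]/q[2]
def snap(name,f):
    C=cam(name);im=grab_frame(name);cv2.imwrite('pics/'+f,im[:,:,::-1]);return C,im
E
python3 - <<'E'
from h import *
print(state()); 
for n in('scene','side','wrist'): print(camera_info(n))
Z=dict(bar_top=30,rest_top=4,block_grip=66,tray_in=4,tub_in=4,key_grip=79,foot_a_mid=48,film_roll=50,testplate=0,tin=30,oil_bottle=55)
for n in('scene','side'):
    C,im=snap(n,n+'0.png')
    for l,z in Z.items():
        for d in place_of(n,l)[:7]:
            if d['p']>.2:
                uv=np.array(d['location'])*[W,H];print(n,l,round(d['p'],2),uv.round(),px2w(C,uv,z).round())
E
```

```text
pics
{'time_s': 0.0, 'qpos': array([-7.48834786e+01,  1.83523036e+01,  8.97069589e+01, -1.49212834e-03,
        7.20438513e+01, -1.14504611e+00]), 'qvel': array([ 0.0418344 ,  0.08334794,  0.00254264, -0.02033361,  0.06491359,
       -0.03522788]), 'effort': array([ 4.38265079e-04, -4.12458372e+01, -2.31972349e+01,  7.29816710e-02,
        4.54911974e-02, -1.58238681e-04]), 'ee_pos': array([ 160.88110075, -551.50290324,  213.10989923]), 'ee_rot': array([179.6431698 ,  89.8968765 , 105.90519864]), 'force': array([ 0.61173744,  0.36337185, -0.51988326]), 'torque': array([-0.0003947 , -0.02445948,  0.04276837]), 'gripper_width': 91.09840829585059}
{'intrinsics': array([[469.48107787,   0.        , 284.46947536],
       [  0.        , 469.48107787, 206.57208086],
       [  0.        ,   0.        ,   1.        ]]), 'origin': array([1228.66957532, -597.37364618,  868.75512846]), 'orientation': array([-130.30170492,    0.57779775,   48.21538164])}
{'intrinsics': array([[482.07727041,   0.        , 274.28050495],
       [  0.        , 482.07727041, 209.00299674],
       [  0.        ,   0. 
[... 1369 characters left out ...]
] [564. 395.  30.]
scene oil_bottle 0.89 [376. 250.] [777.  92.  55.]
side bar_top 0.78 [252. 222.] [611.  21.  30.]
side bar_top 0.75 [176. 342.] [539. 445.  30.]
side rest_top 0.82 [295. 253.] [448.  30.   4.]
side block_grip 0.58 [295. 241.] [451.  33.  66.]
side block_grip 0.57 [173. 342.] [531. 460.  66.]
side tray_in 0.7 [202. 290.] [594. 282.   4.]
side tub_in 0.56 [272. 297.] [421. 190.   4.]
side key_grip 0.75 [227. 343.] [417. 394.  79.]
side foot_a_mid 0.46 [363. 174.] [ 419. -338.   48.]
side film_roll 0.58 [248. 179.] [ 713. -104.   50.]
side testplate 0.9 [334. 187.] [ 488. -278.    0.]
side tin 0.83 [176. 344.] [538. 450.  30.]
side oil_bottle 0.62 [192. 233.] [715. 170.  55.]
```

View pics/scene0.png

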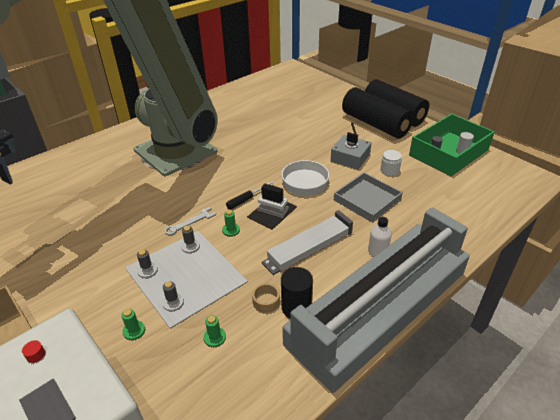

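View pics/side0.png

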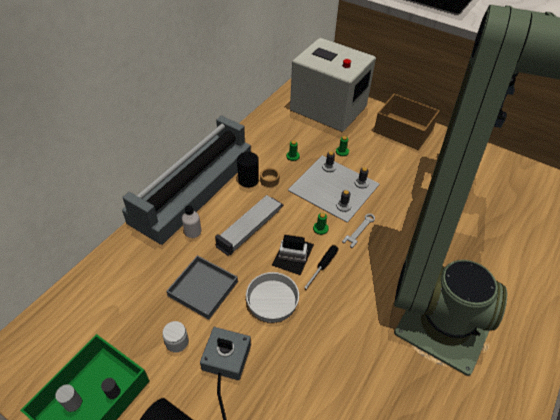

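The scene shows three dark feet on the plate (scene px (145,260), (189,238), (171,293)). The green look-alikes are at (231,222), (133,322) and (214,330). The bar's stop is at its upper right (345,220), the block is on its mat at (272,200), and the key is at (352,137). I'll triangulate these.

```bash
python3 - <<'E'
from h import *
A,B=cam('scene'),cam('side')
def two(a,b):
    M=[];v=[]
    for (K,Rm,o),u in((A,a),(B,b)):
        d=Rm@np.linalg.inv(K)@np.array([*u,1.]);d/=np.linalg.norm(d);P=np.eye(3)-np.outer(d,d);M.append(P);v.append(P@o)
    return np.linalg.solve(M[0]+M[1],v[0]+v[1]).round(1)
print('caps',two((143,252),(363,170)),two((188,230),(346,191)),two((170,285),(330,154)))
for n,C,ps in(('scene',A,[(145,272),(190,247),(172,304)]),('side',B,[(363,183),(346,206),(330,168)])):
    print(n,'shoe centers',[px2w(C,p,10).round() for p in ps])
print('bar: stop', two((344,215),(230,241)))
print('bar scene corners stop end', [px2w(A,p,30).round() for p in((334,216),(352,230),(266,257),(279,267))])
print('bar side corners', [px2w(B,p,30).round() for p in((219,238),(232,248),(273,198),(283,206))])
print('grip ends top',[px2w(A,p,86).round() for p in((259,188),(284,188))],[px2w(B,p,86).round() for p in((282,239),(305,237))])
s=state();print(rot(s['ee_rot']).round(3))
E
```

```text
caps [ 419.8 -334.1   70.4] [ 423.  -215.3   70.7] [ 547.6 -340.2   68.5]
scene shoe centers [array([ 422., -344.,   10.]), array([ 424., -216.,   10.]), array([ 551., -347.,   10.])]
side shoe centers [array([ 412., -339.,   10.]), array([ 411., -216.,   10.]), array([ 539., -339.,   10.])]
bar: stop [622.1 131.5  43.4]
bar scene corners stop end [array([605., 128.,  30.]), array([675., 122.,  30.]), array([ 598., -106.,   30.]), array([ 644., -104.,   30.])]
bar side corners [array([654., 127.,  30.]), array([600., 134.,  30.]), array([612., -97.,  30.]), array([567., -86.,  30.])]
grip ends top [array([431.,  13.,  86.]), array([476.,  63.,  86.])] [array([476.,  61.,  86.]), array([427.,  19.,  86.])]
[[ 0.    0.96  0.28]
 [-0.    0.28 -0.96]
 [-1.    0.    0.  ]]
```

```bash
python3 -c "
import cv2,numpy as np
a=cv2.imread('pics/scene0.png');b=cv2.imread('pics/side0.png')
A=cv2.resize(a[120:280,220:380],(400,400),interpolation=3);B=cv2.resize(b[200:360,190:350],(400,400),interpolation=3)
cv2.imwrite('pics/crop1.png',np.hstack([A,B]))"
```

```text
(no output)
```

View pics/crop1.png

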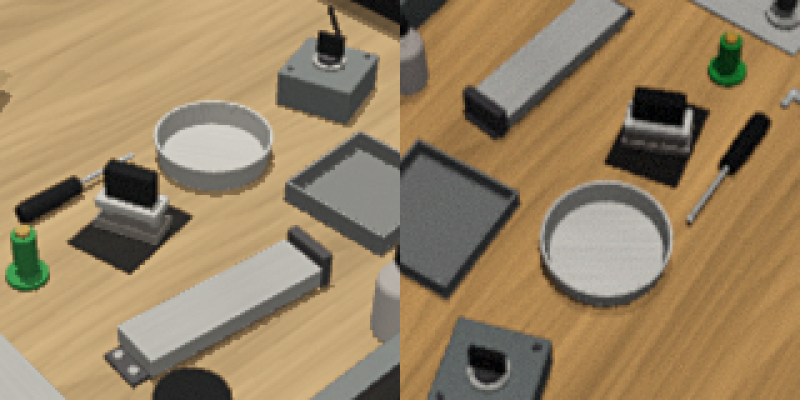

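The pictures show the block's grip lying at about 45° and the bar close to the y direction, with its stop at +y. I'll move over them for a close look.

Call:
drive_tool --pt "0 0 10 40 58 60 91" --pt "0 0 20 80 115 90 91" --pt "0 0 29 115 175 90 91" --pt "0 0 29 150 235 90 91" --pt "0 0 29 185 295 90 91" --pt "0 0 29 220 350 90 91" --pt "0 0 29 255 410 90 91" --pt "0 0 29 290 465 90 91" --pt "0 0 29 325 520 90 91" --pt "0 0 29 360 575 90 91"

```text
time_s: 2.45
ee_pos: [480.6, -40.3, 304.2]
ee_rot: [19.2, 89.9, -25.5]
force: [0.4, -2.0, 0.4]
gripper_width: 90.6
```

Call:
drive_tool --pt "0 0 0 10 0 0 91" --pt "0 0 0 10 0 0 91"

```text
time_s: 2.7
ee_pos: [490.9, -40.5, 303.9]
ee_rot: [-33.6, 89.9, -78.3]
force: [-0.2, -0.2, -0.5]
gripper_width: 90.9
```

```bash
python3 - <<'E'
from h import *
s=state();print(s['time_s'],s['ee_pos'],rot(s['ee_rot']).round(3)[:,2],s['force'])
C,im=snap('wrist','w1.png')
for l,z in dict(bar_top=30,rest_top=4,block_grip=66,sole=4,tub_in=4,tray_in=4).items():
    for d in place_of('wrist',l)[:3]:
        if d['p']>.3:
            uv=np.array(d['location'])*[W,H];print(l,round(d['p'],2),uv.round(),px2w(C,uv,z).round(1))
E
```

```text
2.7 [490.88460818 -40.48168061 303.90027324] [ 0.711 -0.703  0.001] [-0.17767229 -0.16504849 -0.48045537]
bar_top 0.84 [325.  68.] [624.8  15.5  30. ]
rest_top 0.96 [223. 154.] [452.1  33.9   4. ]
rest_top 0.45 [111.  87.] [411.1 199.2   4. ]
block_grip 0.91 [213. 157.] [452.7  36.8  66. ]
sole 0.65 [225. 150.] [458.8  36.    4. ]
tub_in 0.9 [114.  84.] [416.8 197.8   4. ]
```

View pics/w1.png

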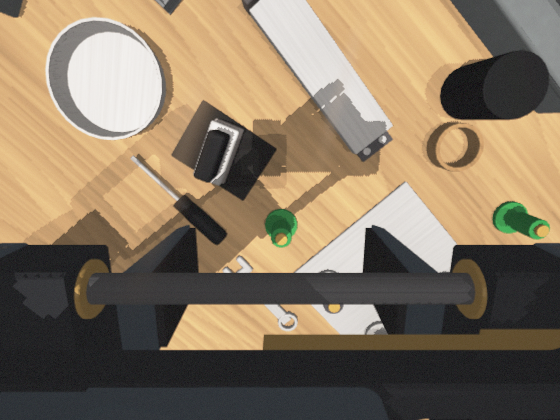

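The close view shows the tub at (107,80), the block on its mat at (215,150), and the bar's open end at (360,150). The green look-alike at (281,225) stays clear.

```bash
python3 - <<'E'
from h import *
C=cam('wrist')
def P(z,*ps): return [px2w(C,p,z).round(1).tolist() for p in ps]
print('mat',P(4,(203,101),(275,149),(241,200),(173,152)))
print('bar',P(30,(249,8),(355,150),(385,122),(292,2)))
im=cv2.imread('pics/w1.png')
big=cv2.resize(im[80:220,160:300],(560,560),interpolation=cv2.INTER_CUBIC)
big=cv2.convertScaleAbs(big,alpha=2.0,beta=20)
cv2.imwrite('pics/w1c.png',big)
E
```

```text
mat [[485.0, 100.2, 4.0], [508.6, -13.1, 4.0], [422.0, -30.1, 4.0], [404.5, 84.4, 4.0]]
bar [[605.8, 127.2, 30.0], [584.4, -87.2, 30.0], [635.6, -87.6, 30.0], [646.6, 95.7, 30.0]]
```

View pics/w1c.png

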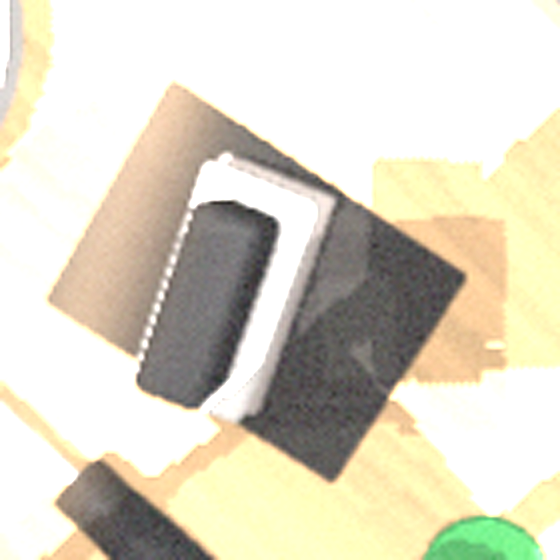

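```bash
python3 - <<'E'
from h import *
C=cam('wrist')
for z,a,b in((36,(243.2,130),(225.5,183)),(86,(229.5,137.5),(216.2,177)),(80,(210,132.5),(195,174)),(36,(212,122),(243,130))):
    p,q=px2w(C,a,z),px2w(C,b,z);d=p-q;print(p.round(),q.round(),np.degrees(np.arctan2(d[1],d[0])).round(1),np.linalg.norm(d).round())
c=[px2w(C,p,86) for p in((229.5,137.5),(216,177),(210,132.5),(195,174))];print(np.mean(c,0))
for a,b in(((249,8),(355,150)),((288,0),(387,122))):
    p,q=px2w(C,a,30),px2w(C,b,30);d=p-q;print('bar',p.round(),q.round(),np.degrees(np.arctan2(d[1],d[0])).round(1))
E
```

```text
[499.  34.  36.] [432.   3.  36.] 24.9 73.0
[486.  36.  86.] [442.  16.  86.] 24.3 49.0
[474.  57.  80.] [425.  37.  80.] 22.2 52.0
[478.  69.  36.] [499.  34.  36.] 121.0 40.0
[457.56880559  36.34270232  86.        ]
bar [606. 127.  30.] [584. -87.  30.] 84.3
bar [645. 101.  30.] [637. -89.  30.] 87.8
```

Call:
drive_tool --pt "0 0 -10 -18 38 -50 91" --pt "0 0 -21 -36 76 -100 91" --pt "0 0 -21 -36 76 -150 91" --pt "0 0 -21 -36 76 -154 91" --pt "0 0 -21 -36 76 -154 91"

```text
time_s: 3.68
ee_pos: [455.6, 34.3, 151.9]
ee_rot: [49.7, 89.8, -16.1]
force: [0.4, -0.7, 1.2]
gripper_width: 90.5
```

```bash
python3 - <<'E'
from h import *
s=state();z=rot(s['ee_rot'])[:,2];print(s['ee_pos'],np.degrees(np.arctan2(z[1],z[0])))
C,im=snap('wrist','w2.png')
for l,z in dict(block_grip=66,sole=4,rest_top=4).items():
    for d in place_of('wrist',l)[:2]:
        if d['p']>.3:
            uv=np.array(d['location'])*[W,H];print(l,round(d['p'],2),uv.round(),px2w(C,uv,z).round(1))
E
```

```text
[455.60150273  34.2728074  151.94557718] -65.86917047103702
```

View pics/w2.png

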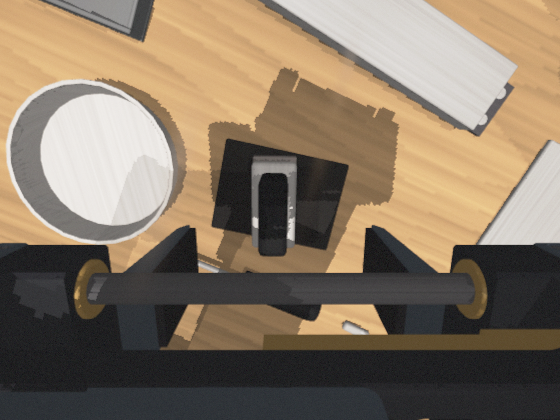

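The block is aligned with the jaws, its grip upright in the image around columns 260–288 and rows 173–255.

```bash
python3 - <<'E'
from h import *
C=cam('wrist')
print('far end top',px2w(C,(273,174),86),'near end (bottom visible)',px2w(C,(272,255),86),px2w(C,(272,255),46))
print('shell far',px2w(C,(274,158),46),'near',px2w(C,(274,246),46))
print('mat',[px2w(C,p,4).round() for p in((227,139),(347,165),(327,249),(212,227))])
a,b,c=[px2w(C,p,30) for p in((272,1),(473,130),(515,68))];print('bar',a,b,c,np.degrees(np.arctan2(*(a-b)[[1,0]])))
print('tub bottom c',px2w(C,(107,160),4), 'pred px of 455,36,86', w2px(C,(455,36,86)), 'tcp',w2px(C,state()['ee_pos']))
E
```

```text
far end top [485.56322569  52.73888628  86.        ] near end (bottom visible) [428.45902528  28.31066273  86.        ] [412.94097297  22.42008996  46.        ]
shell far [492.17637413  55.59495441  46.        ] near [421.46584193  24.25102809  46.        ]
mat [array([486., 102.,   4.]), array([510., -12.,   4.]), array([426., -32.,   4.]), array([400.,  83.,   4.])]
bar [601.47714259 106.0379762   30.        ] [582.1158538  -90.70460281  30.        ] [638.42942598 -95.32853468  30.        ] 84.37966210369989
tub bottom c [421.1130638  198.66423394   4.        ] pred px of 455,36,86 [276.97051031 220.56433898] tcp [279.32874103 255.11501303]
```

Call:
drive_tool --pt "0 0 0 2 6 -30 91" --pt "0 0 0 2 6 -60 91" --pt "0 0 0 2 6 -85 91" --pt "0 0 0 2 6 -100 91" --pt "0 0 0 2 6 -100 91" --pt "0 0 0 2 6 -100 50" --pt "0 0 0 2 6 -100 15" --pt "0 0 0 2 6 -100 15" --pt "0 0 0 2 6 -100 15" --pt "0 0 0 2 6 -100 15" --grip_force 40

```text
time_s: 5.12
ee_pos: [457.8, 40.4, 52.4]
ee_rot: [56.1, 89.7, -9.8]
force: [-0.1, -0.0, 0.4]
gripper_width: 43.9
```

Call:
drive_tool --pt "0 0 0 0 0 0 15" --pt "0 0 0 0 0 0 15"

```text
time_s: 5.38
ee_pos: [457.8, 40.4, 52.4]
ee_rot: [56.8, 89.7, -9.1]
force: [-0.9, 1.2, 0.6]
gripper_width: 23.6
```

Call:
drive_tool --pt "0 0 0 0 0 0 15" --pt "0 0 0 0 0 25 15" --pt "0 0 0 0 0 60 15" --pt "0 0 10 25 5 85 15" --pt "0 0 20 55 12 85 15" --pt "0 0 30 85 19 85 15" --pt "0 0 40 115 26 85 15" --pt "0 0 50 145 33 85 15" --pt "0 0 61 168 39 85 15" --pt "0 0 61 168 39 85 15"

```text
time_s: 6.62
ee_pos: [626.3, 79.6, 135.9]
ee_rot: [72.1, 89.8, 67.2]
force: [-0.8, -0.1, -3.6]
gripper_width: 21.8
```

Call:
drive_tool --pt "0 0 0 0 0 0 15" --pt "0 0 0 0 0 0 15"

```text
time_s: 6.88
ee_pos: [625.1, 79.4, 135.5]
ee_rot: [96.9, 89.8, 91.9]
force: [0.9, 0.1, -3.8]
gripper_width: 21.8
```

```bash
python3 - <<'E'
from h import *
s=state();z=rot(s['ee_rot'])[:,2];print(s['ee_pos'],np.degrees(np.arctan2(z[1],z[0])),s['force'],s['gripper_width'])
C,im=snap('wrist','w3.png')
E
```

```text
[625.1325687   79.39152492 135.46719917] -4.985919027026881 [ 0.92571453  0.1029068  -3.82746556] 21.81288384619056
```

View pics/w3.png

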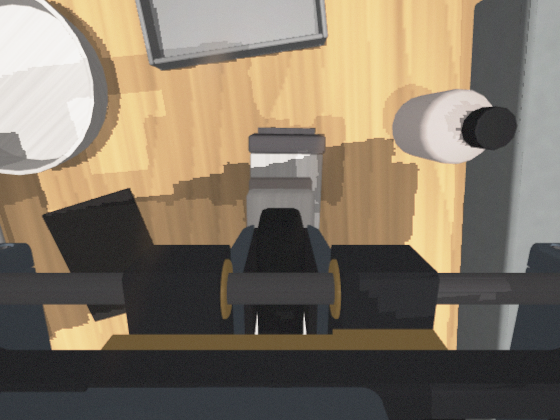

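The block is held above the bar; the stop shows at rows 133–153, columns 249–324, and the bar's face is directly below it.

```bash
python3 - <<'E'
from h import *
C=cam('wrist')
print('edges z30',[px2w(C,p,30).round(1) for p in((249,170),(322,170),(321,210))])
print('stop near top z44',[px2w(C,p,44).round(1) for p in((250,135),(324,136),(250,152),(324,152))])
u=np.array([np.cos(np.radians(84.8)),np.sin(np.radians(84.8))])
for p in((249,170),(322,170)): q=px2w(C,p,30)[:2]-[620,17];print(q@u,q@[u[1],-u[0]])
for p in((250,152),(324,152),(250,135),(324,136)): q=px2w(C,p,44)[:2]-[620,17];print(q@u,q@[u[1],-u[0]])
E
```

```text
edges z30 [array([602.4, 113.3,  30. ]), array([662.9, 108.1,  30. ]), array([660.1,  73.8,  30. ])]
stop near top z44 [array([607.6, 141.9,  44. ]), array([664.3, 136.3,  44. ]), array([606.2, 129. ,  44. ]), array([663.6, 124.1,  44. ])]
94.29484018012582 -26.25872187670818
94.59136252859213 34.43893474316725
110.32584509220781 -23.904758916793064
110.60535293553063 33.72853744088532
123.26932482842548 -23.67370539148364
122.79135585110437 33.2698554806168
```

Call:
drive_tool --pt "0 0 0 4 0 -20 15" --pt "0 0 0 4 0 -40 15" --pt "0 0 0 4 0 -52 15" --pt "0 0 0 4 0 -55 15" --pt "0 0 0 4 0 -56 15" --pt "0 0 0 4 0 -57 15" --pt "0 0 0 4 0 -58 15" --pt "0 0 0 4 0 -58 15"

```text
time_s: 7.92
ee_pos: [629.7, 79.5, 78.5]
ee_rot: [70.6, 89.8, 65.6]
force: [-0.8, 0.5, -0.7]
gripper_width: 22.0
```

Call:
drive_tool --pt "0 0 0 0 0 -1 15" --pt "0 0 0 0 0 -2 15" --pt "0 0 0 0 0 -2 15"

```text
time_s: 8.3
ee_pos: [629.7, 79.5, 76.7]
ee_rot: [68.4, 89.8, 63.5]
force: [-1.5, -0.7, 2.2]
gripper_width: 22.0
```

Call:
drive_tool --pt "0 0 0 0 0 -1 15" --pt "0 0 0 0 0 -2 15" --pt "0 0 0 0 0 -3 15" --pt "0 0 0 0 0 -3 15"

```text
time_s: 8.8
ee_pos: [629.8, 79.5, 73.8]
ee_rot: [68.3, 89.8, 63.4]
force: [-1.1, -0.1, 3.0]
gripper_width: 22.2
```

Call:
drive_tool --pt "0 0 0 0 0 0 15"

```text
time_s: 8.93
ee_pos: [629.8, 79.4, 73.9]
ee_rot: [68.0, 89.8, 63.0]
force: [-2.6, -0.4, 2.7]
gripper_width: 21.7
```

Call:
drive_tool --pt "0 0 0 0 0 0 15"

```text
time_s: 9.05
ee_pos: [629.8, 79.5, 73.9]
ee_rot: [68.2, 89.8, 63.2]
force: [-2.5, -0.9, 3.5]
gripper_width: 21.8
```

Call:
drive_tool --pt "0 0 0 0 0 0 15"

```text
time_s: 9.18
ee_pos: [629.8, 79.5, 74.0]
ee_rot: [67.8, 89.8, 62.8]
force: [-2.6, 0.1, 2.5]
gripper_width: 22.0
```

Call:
drive_tool --pt "0 0 0 -0.5 -5 -0.3 15" --pt "0 0 0 -1 -10 -0.3 15" --pt "0 0 0 -1.4 -15 -0.3 15" --pt "0 0 0 -1.8 -20 -0.3 15" --pt "0 0 0 -2.3 -25 -0.3 15" --pt "0 0 0 -2.7 -30 -0.3 15" --pt "0 0 0 -3.2 -35 -0.3 15" --pt "0 0 0 -3.6 -40 -0.3 15" --pt "0 0 0 -4 -45 -0.3 15" --pt "0 0 0 -4.5 -50 -0.3 15"

```text
time_s: 10.42
ee_pos: [625.2, 29.1, 73.7]
ee_rot: [68.0, 89.8, 63.1]
force: [0.8, 4.7, 3.6]
gripper_width: 22.0
```

Call:
drive_tool --pt "0 0 0 -0.5 -5 0 15" --pt "0 0 0 -1 -10 0 15" --pt "0 0 0 -1.4 -15 0 15" --pt "0 0 0 -1.8 -20 0 15" --pt "0 0 0 -2.3 -25 0 15" --pt "0 0 0 -2.7 -30 0 15" --pt "0 0 0 -3.2 -35 0 15" --pt "0 0 0 -3.6 -40 0 15" --pt "0 0 0 -4 -45 0 15" --pt "0 0 0 -4.5 -50 0 15"

```text
time_s: 11.68
ee_pos: [620.6, -21.2, 73.6]
ee_rot: [70.2, 89.8, 65.2]
force: [1.2, 4.8, 3.9]
gripper_width: 21.5
```

Call:
drive_tool --pt "0 0 0 -0.5 -5 0 15" --pt "0 0 0 -1 -10 0 15" --pt "0 0 0 -1.4 -15 0 15" --pt "0 0 0 -1.8 -20 0 15" --pt "0 0 0 -2.2 -25 0 15" --pt "0 0 0 -2.3 -26 0 15" --pt "0 0 0 -2.3 -26 0 15" --pt "0 0 0 -2.3 -26 0 15"

```text
time_s: 12.68
ee_pos: [618.2, -47.5, 73.6]
ee_rot: [68.2, 89.8, 63.2]
force: [-0.2, 2.1, 3.0]
gripper_width: 21.6
```

Call:
drive_tool --pt "0 0 0 0.5 5 0 15" --pt "0 0 0 1 10 0 15" --pt "0 0 0 1.4 15 0 15" --pt "0 0 0 1.8 20 0 15" --pt "0 0 0 2.3 25 0 15" --pt "0 0 0 2.7 30 0 15" --pt "0 0 0 3.2 35 0 15" --pt "0 0 0 3.6 40 0 15" --pt "0 0 0 4 45 0 15" --pt "0 0 0 4.5 50 0 15"

```text
time_s: 13.92
ee_pos: [622.7, 2.8, 73.6]
ee_rot: [69.9, 89.8, 64.9]
force: [0.3, -5.1, 3.6]
gripper_width: 22.1
```

Call:
drive_tool --pt "0 0 0 0.5 5 0 15" --pt "0 0 0 1 10 0 15" --pt "0 0 0 1.4 15 0 15" --pt "0 0 0 1.8 20 0 15" --pt "0 0 0 2.3 25 0 15" --pt "0 0 0 2.7 30 0 15" --pt "0 0 0 3.2 35 0 15" --pt "0 0 0 3.6 40 0 15" --pt "0 0 0 4 45 0 15" --pt "0 0 0 4.5 50 0 15"

```text
time_s: 15.18
ee_pos: [627.1, 53.1, 73.6]
ee_rot: [72.9, 89.8, 67.9]
force: [-1.3, -5.4, 3.9]
gripper_width: 21.7
```

Call:
drive_tool --pt "0 0 0 0.5 5 0 15" --pt "0 0 0 1 10 0 15" --pt "0 0 0 1.4 15 0 15" --pt "0 0 0 1.8 20 0 15" --pt "0 0 0 2.2 25 0 15" --pt "0 0 0 2.2 25 0 15" --pt "0 0 0 2.2 25 0 15" --pt "0 0 0 2.2 25 0 15"

```text
time_s: 16.18
ee_pos: [629.4, 79.0, 73.6]
ee_rot: [77.5, 89.7, 72.5]
force: [-0.5, 1.1, 3.1]
gripper_width: 21.7
```

Call:
drive_tool --pt "0 0 0 0 0 20 15" --pt "0 0 0 0 0 60 15" --pt "0 0 -10 -30 -7 62 15" --pt "0 0 -20 -60 -14 62 15" --pt "0 0 -30 -90 -21 62 15" --pt "0 0 -40 -120 -28 62 15" --pt "0 0 -50 -150 -35 62 15" --pt "0 0 -61 -173 -42 62 15" --pt "0 0 -61 -173 -42 62 15" --pt "0 0 -61 -173 -42 40 15"

```text
time_s: 17.42
ee_pos: [458.7, 37.5, 114.4]
ee_rot: [77.3, 89.4, 11.4]
force: [0.2, 1.1, -3.8]
gripper_width: 21.9
```

Call:
drive_tool --pt "0 0 0 0 0 -20 15" --pt "0 0 0 0 0 -40 15" --pt "0 0 0 0 0 -54 15"

```text
time_s: 17.8
ee_pos: [459.2, 37.9, 59.0]
ee_rot: [80.8, 89.4, 15.0]
force: [-0.9, -0.6, -3.6]
gripper_width: 22.1
```

Call:
drive_tool --pt "0 0 0 -2 -1 -4 15" --pt "0 0 0 -2 -1 -6 15" --pt "0 0 0 -2 -1 -7 15" --pt "0 0 0 -2 -1 -7 15" --pt "0 0 0 -2 -1 -7 40" --pt "0 0 0 -2 -1 -7 70" --pt "0 0 0 -2 -1 -7 91" --pt "0 0 0 -2 -1 -7 91" --pt "0 0 0 -2 -1 40 91" --pt "0 0 0 -2 -1 100 91"

```text
time_s: 19.05
ee_pos: [456.2, 36.8, 159.2]
ee_rot: [87.3, 89.6, 21.5]
force: [0.6, 0.1, -0.4]
gripper_width: 79.1
```

```bash
python3 - <<'E'
from h import *
print(state()['ee_pos'])
C,im=snap('wrist','w4.png')
for n,l,z in(('wrist','block_grip',66),('wrist','rest_top',4)):
    for d in place_of(n,l)[:1]: print(n,l,round(d['p'],2),px2w(C,np.array(d['location'])*[W,H],z).round())
for n in('scene','side'):
    C=cam(n);grab_frame(n)
    for d in search_frame(n,'foot_a_mid'):
        if d['p']>.25:
            r=np.array(d['rect'])*[W,H,W,H];print(n,round(d['p'],2),r.round(),px2w(C,[(r[0]+r[2])/2,(r[1]+r[3])/2],44).round())
E
```

```text
[456.20328549  36.79903437 159.23321681]
wrist block_grip 0.72 [455.  35.  66.]
scene 0.76 [135. 249. 156. 280.] [ 433. -341.   44.]
scene 0.33 [260. 211. 352. 275.] [639.  -9.  44.]
side 0.73 [311. 157. 378. 222.] [ 438. -245.   44.]
side 0.71 [356. 169. 368. 192.] [ 410. -315.   44.]
```

View pics/w4.png

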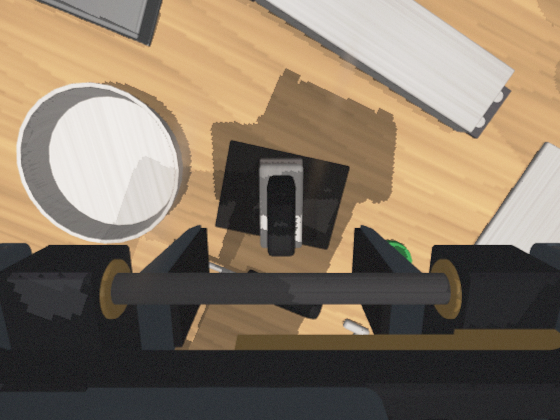

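The block stands upright near the middle of its mat, at about (281,205). Now a look at the feet.

Call:
drive_tool --pt "0 0 0 0 0 60 91" --pt "0 0 0 0 -60 120 91" --pt "0 0 0 0 -120 140 91" --pt "0 0 0 0 -180 140 91" --pt "0 0 0 0 -240 140 91" --pt "0 0 0 0 -300 140 91" --pt "0 0 0 0 -330 140 91" --pt "0 0 0 0 -330 140 91" --pt "0 0 0 0 -330 140 91"

```text
time_s: 20.52
ee_pos: [455.7, -292.6, 296.2]
ee_rot: [115.9, 89.7, 50.1]
force: [-0.0, 0.0, -0.4]
gripper_width: 91.1
```

```bash
python3 - <<'E'
from h import *
s=state();z=rot(s['ee_rot'])[:,2];print(s['ee_pos'],np.degrees(np.arctan2(z[1],z[0])))
C,im=snap('wrist','w5.png')
for d in place_of('wrist','foot_a_mid'):
    if d['p']>.2: uv=np.array(d['location'])*[W,H];print(round(d['p'],2),uv.round(),px2w(C,uv,48).round())
for d in search_frame('wrist','foot_a_mid'):
    if d['p']>.2: print(round(d['p'],2),(np.array(d['rect'])*[W,H,W,H]).round())
E
```

```text
[ 455.69157168 -292.58225138  296.16831321] -65.78462849238811
0.8 [303. 222.] [ 417. -342.   48.]
0.69 [284. 192. 320. 231.]
```

View pics/w5.png

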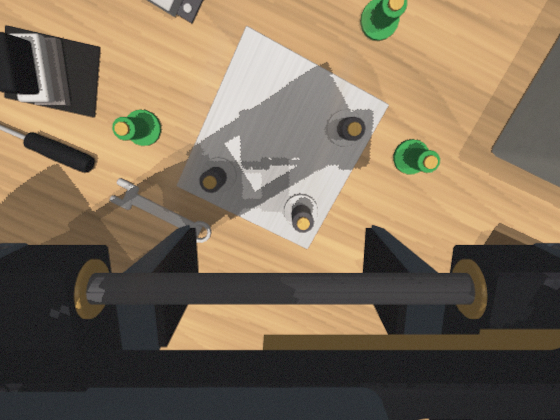

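Three dark feet stand on the plate, with caps at (209,182), (303,223) and (354,128).

```bash
python3 - <<'E'
from h import *
C=cam('wrist')
for p in((209,182),(303,223),(354,128)): print(px2w(C,p,74).round(1))
for p in((217,186),(301,209),(347,129)): print('shoe',px2w(C,p,12).round(1))
E
```

```text
[ 422.4 -213.8   74. ]
[ 422.6 -338.2   74. ]
[ 549.8 -342.8   74. ]
shoe [ 406.4 -218.2   12. ]
shoe [ 424.7 -338.5   12. ]
shoe [ 549.4 -347.3   12. ]
```

Call:
drive_tool --pt "0 0 0 40 -21 -40 91" --pt "0 0 0 80 -42 -80 91" --pt "0 0 0 94 -50 -130 91" --pt "0 0 0 94 -50 -180 91" --pt "0 0 0 94 -50 -220 91" --pt "0 0 0 94 -50 -250 91" --pt "0 0 0 94 -50 -263 91" --pt "0 0 0 94 -50 -264 60" --pt "0 0 0 94 -50 -264 15" --pt "0 0 0 94 -50 -264 15" --grip_force 25

```text
time_s: 21.92
ee_pos: [550.9, -342.4, 34.9]
ee_rot: [76.2, 89.5, 10.5]
force: [-1.1, 0.6, 0.2]
gripper_width: 64.0
```

Call:
drive_tool --pt "0 0 0 0 0 0 15" --pt "0 0 0 0 0 0 15" --pt "0 0 0 0 0 0 15"

```text
time_s: 22.3
ee_pos: [550.9, -342.5, 35.0]
ee_rot: [74.8, 89.5, 9.1]
force: [0.1, 0.2, 0.0]
gripper_width: 33.7
```

Call:
drive_tool --pt "0 0 0 0 0 -1 15" --pt "0 0 0 0 0 -2 15" --pt "0 0 0 0 0 -3 15" --pt "0 0 0 0 0 -3 15"

```text
time_s: 22.8
ee_pos: [550.9, -342.4, 32.0]
ee_rot: [75.3, 89.5, 9.6]
force: [0.1, 0.1, 1.5]
gripper_width: 27.5
```

Call:
drive_tool --pt "0 0 0 0 0 -1 15" --pt "0 0 0 0 0 -2 15" --pt "0 0 0 0 0 -3 15" --pt "0 0 0 0 0 -4 15" --pt "0 0 0 0 0 -4 15" --pt "0 0 0 0 0 -4 15"

```text
time_s: 23.55
ee_pos: [550.9, -342.5, 28.1]
ee_rot: [74.8, 89.5, 9.1]
force: [-0.1, -0.4, 2.2]
gripper_width: 27.7
```

Call:
drive_tool --pt "0 0 0 0 0 -1 15" --pt "0 0 0 0 0 -1 15"

```text
time_s: 23.8
ee_pos: [550.9, -342.5, 27.1]
ee_rot: [74.9, 89.5, 9.2]
force: [-0.5, -0.0, 3.4]
gripper_width: 27.4
```

This one is tired: about 3 N at roughly 6 mm. It goes to the tub.

Call:
drive_tool --pt "0 0 0 0 0 30 15" --pt "0 0 0 0 0 80 15" --pt "0 0 0 -5 25 125 15" --pt "0 0 0 -15 80 133 15" --pt "0 0 0 -25 135 133 15" --pt "0 0 0 -35 190 133 15" --pt "0 0 0 -46 245 133 15" --pt "0 0 0 -57 300 133 15" --pt "0 0 0 -67 355 133 15" --pt "0 0 0 -78 410 133 15"

```text
time_s: 25.05
ee_pos: [472.2, 69.1, 159.6]
ee_rot: [75.1, 89.5, 9.4]
force: [0.5, 0.6, -1.9]
gripper_width: 27.4
```

Call:
drive_tool --pt "0 0 0 -10 50 0 15" --pt "0 0 0 -20 100 0 15" --pt "0 0 0 -27 139 0 15" --pt "0 0 0 -27 139 -10 15" --pt "0 0 0 -27 139 -10 15"

```text
time_s: 25.68
ee_pos: [444.2, 207.2, 148.2]
ee_rot: [58.7, 89.7, -7.0]
force: [-1.0, 0.5, -1.4]
gripper_width: 27.7
```

```bash
python3 - <<'E'
from h import *
s=state();z=rot(s['ee_rot'])[:,2];print(s['ee_pos'],np.degrees(np.arctan2(z[1],z[0])),s['force'],s['gripper_width'])
C,im=snap('wrist','w6.png')
for l,z in(('tub_in',4),('tray_in',4)):
  for d in place_of('wrist',l)[:2]: uv=np.array(d['location'])*[W,H];print(l,round(d['p'],2),uv.round(),px2w(C,uv,z).round())
E
```

```text
[444.21656027 207.24303912 148.18527379] -65.67186039377684 [-1.02919885  0.51276795 -1.38877553] 27.70247956785621
tray_in 0.85 [283.   3.] [598. 273.   4.]
```

View pics/w6.png

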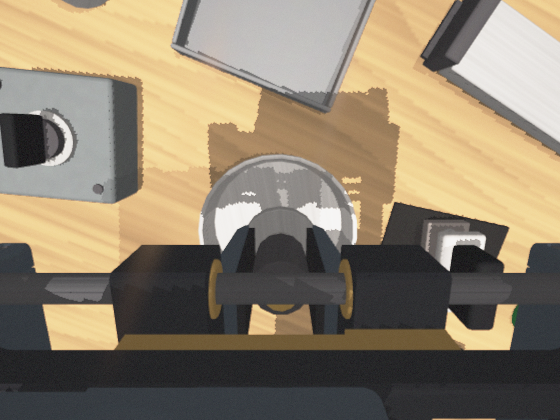

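The foot hangs over the far half of the tub, whose rim runs from (201,225) to (355,225) with its far edge at row 157.

```bash
python3 - <<'E'
from h import *
C=cam('wrist')
f=px2w(C,(279,157),34);l=px2w(C,(201,225),34);r=px2w(C,(356,225),34);print(f,l,r,(l+r)/2,np.linalg.norm(l-r)); print(f[:2]-72*np.array([.911,.412]))
E
```

```text
[483.65179817 224.75549167  34.        ] [399.5988899  263.73264937  34.        ] [456.73439372 136.82588841  34.        ] [428.16664181 200.27926889  34.        ] 139.17539930575307
[418.05979817 195.09149167]
```

Call:
drive_tool --pt "0 0 0 0 0 -40 15" --pt "0 0 0 0 0 -80 15" --pt "0 0 0 0 0 -105 15" --pt "0 0 0 0 0 -114 15" --pt "0 0 0 0 0 -116 15" --pt "0 0 0 0 0 -116 35" --pt "0 0 0 0 0 -116 48" --pt "0 0 0 0 0 -116 48" --pt "0 0 0 0 0 -70 48" --pt "0 0 0 0 0 0 48"

```text
time_s: 27.08
ee_pos: [444.4, 206.7, 142.2]
ee_rot: [58.7, 89.8, -7.1]
force: [1.0, -0.3, -0.6]
gripper_width: 47.7
```

Call:
drive_tool --pt "0 0 0 0 -50 30 91" --pt "0 0 0 -4 -110 60 91" --pt "0 0 0 -8 -170 70 91" --pt "0 0 0 -12 -230 70 91" --pt "0 0 0 -16 -290 70 91" --pt "0 0 0 -20 -350 70 91" --pt "0 0 0 -22 -410 60 91" --pt "0 0 0 -22 -421 20 91" --pt "0 0 0 -22 -421 0 91" --pt "0 0 0 -22 -421 0 91"

```text
time_s: 28.32
ee_pos: [421.3, -214.0, 141.2]
ee_rot: [102.6, 89.9, 36.8]
force: [-0.5, 0.2, 0.7]
gripper_width: 91.5
```

```bash
python3 - <<'E'
from h import *
s=state();print(s['ee_pos'],s['force'])
C,im=snap('wrist','w7.png')
for l,z in(('foot_a_mid',48),):
  for d in place_of('wrist',l): 
    if d['p']>.2: uv=np.array(d['location'])*[W,H];print(l,round(d['p'],2),uv.round(),px2w(C,uv,z).round())
for n in('scene',):
    C=cam(n);a=snap(n,'s1.png')
    for d in place_of(n,'foot_a_mid'):
        if d['p']>.2: uv=np.array(d['location'])*[W,H];print(n,round(d['p'],2),uv.round(),px2w(C,uv,46).round())
a=cv2.imread('pics/w7.png');b=cv2.imread('pics/s1.png')[140:350,100:380];cv2.imwrite('pics/c7.png',np.hstack([cv2.resize(a,(400,300)),cv2.resize(b,(400,300),interpolation=2)]))
E
```

```text
[ 421.26960349 -214.00839078  141.19539527] [-0.50788309  0.16741461  0.73179886]
scene 0.75 [145. 257.] [ 413. -331.   46.]
```

View pics/c7.png

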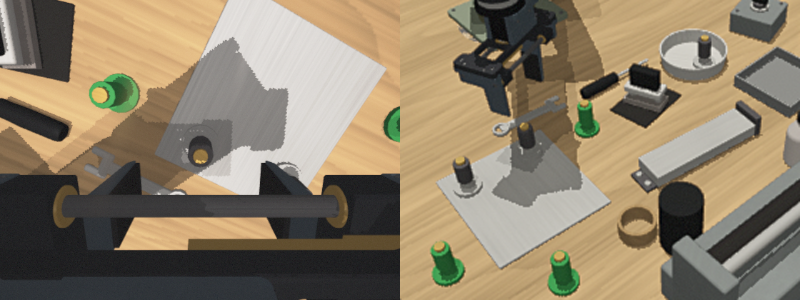

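```bash
python3 - <<'E'
from h import *
A=cam('scene')
print([px2w(A,p,4).round() for p in((167,231),(182,224),(200,217),(214,211))])
C=cam('wrist'); print(px2w(C,(281,220),74), [px2w(C,p,4).round() for p in((119,224),(161,235),(210,250),(262,272))])
E
```

```text
[array([ 325., -226.,    4.]), array([ 328., -181.,    4.]), array([ 337., -128.,    4.]), array([343., -84.,   4.])]
[ 423.33476867 -215.84108772   74.        ] [array([336., -83.,   4.]), array([ 342., -124.,    4.]), array([ 347., -173.,    4.]), array([ 347., -230.,    4.])]
```

Call:
drive_tool --pt "0 0 0 1 -2 -40 80" --pt "0 0 0 1 -2 -80 70" --pt "0 0 0 1 -2 -103 70" --pt "0 0 0 1 -2 -107 60" --pt "0 0 0 1 -2 -107 15" --pt "0 0 0 1 -2 -107 15" --pt "0 0 0 1 -2 -107 15" --pt "0 0 0 1 -2 -107 15" --pt "0 0 0 1 -2 -107 15" --pt "0 0 0 1 -2 -107 15" --grip_force 35

```text
time_s: 29.78
ee_pos: [424.3, -216.3, 36.6]
ee_rot: [52.3, 89.6, -13.4]
force: [-0.8, 1.7, 1.3]
gripper_width: 27.2
```

Call:
drive_tool --pt "0 0 0 0 0 -1 15" --pt "0 0 0 0 0 -2 15" --pt "0 0 0 0 0 -3 15" --pt "0 0 0 0 0 -3 15"

```text
time_s: 30.28
ee_pos: [424.3, -216.3, 33.6]
ee_rot: [52.2, 89.6, -13.5]
force: [0.7, 1.9, 1.9]
gripper_width: 27.6
```

Call:
drive_tool --pt "0 0 0 0 0 -1 15" --pt "0 0 0 0 0 -2 15" --pt "0 0 0 0 0 -2 15"

```text
time_s: 30.65
ee_pos: [424.3, -216.3, 31.5]
ee_rot: [52.5, 89.6, -13.3]
force: [-0.0, 1.5, 2.0]
gripper_width: 27.8
```

Call:
drive_tool --pt "0 0 0 0 0 -1 15" --pt "0 0 0 0 0 -2 15" --pt "0 0 0 0 0 -2 15"

```text
time_s: 31.02
ee_pos: [424.3, -216.3, 29.5]
ee_rot: [52.5, 89.6, -13.3]
force: [-1.7, 1.1, 2.1]
gripper_width: 27.2
```

Call:
drive_tool --pt "0 0 0 0 0 30 15" --pt "0 0 0 0 0 80 15" --pt "0 0 0 -3 40 125 15" --pt "0 0 0 -6 95 130 15" --pt "0 0 0 -10 150 130 15" --pt "0 0 0 -15 210 130 15" --pt "0 0 0 -20 270 130 15" --pt "0 0 0 -25 330 130 15" --pt "0 0 0 -31 385 130 15" --pt "0 0 0 -31 401 130 15"

```text
time_s: 32.28
ee_pos: [392.9, 187.0, 159.1]
ee_rot: [52.4, 89.6, -13.1]
force: [0.0, -0.4, -1.4]
gripper_width: 27.5
```

Call:
drive_tool --pt "0 0 0 0 0 0 15" --pt "0 0 0 0 0 0 15"

```text
time_s: 32.52
ee_pos: [392.8, 185.7, 158.8]
ee_rot: [42.3, 89.6, -23.3]
force: [0.3, -0.4, -1.7]
gripper_width: 27.4
```

```bash
python3 - <<'E'
from h import *
s=state();z=rot(s['ee_rot'])[:,2];print(s['ee_pos'],np.degrees(np.arctan2(z[1],z[0])),s['force'],s['gripper_width'])
C,im=snap('wrist','w8.png');snap('side','sd8.png')
a=cv2.imread('pics/w8.png');b=cv2.imread('pics/sd8.png')[150:330,200:400];cv2.imwrite('pics/c8.png',np.hstack([cv2.resize(a,(450,338)),cv2.resize(b,(345,338),interpolation=2)]))
E
```

```text
[392.84832806 185.73697408 158.8058417 ] -65.56423285194465 [ 0.31975808 -0.44648863 -1.66974803] 27.41077986998777
```

View pics/c8.png

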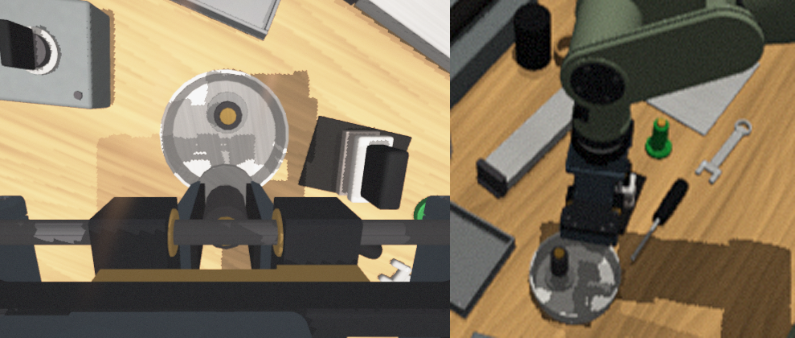

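The first foot stands in the far half of the tub, and the second hangs over the near half.

Call:
drive_tool --pt "0 0 0 -1 -1 -40 15" --pt "0 0 0 -1 -1 -80 15" --pt "0 0 0 -1 -1 -110 15" --pt "0 0 0 -1 -1 -120 15" --pt "0 0 0 -1 -1 -124 15" --pt "0 0 0 -1 -1 -124 35" --pt "0 0 0 -1 -1 -124 48" --pt "0 0 0 -1 -1 -124 48" --pt "0 0 0 -1 -1 -70 48" --pt "0 0 0 -1 -1 0 48"

```text
time_s: 33.88
ee_pos: [391.3, 184.4, 152.5]
ee_rot: [31.4, 89.7, -34.3]
force: [0.0, 0.2, 0.6]
gripper_width: 47.8
```

Call:
drive_tool --pt "0 0 0 0 -50 20 91" --pt "0 0 0 5 -110 30 91" --pt "0 0 0 10 -170 30 91" --pt "0 0 0 15 -230 30 91" --pt "0 0 0 20 -290 30 91" --pt "0 0 0 24 -350 30 91" --pt "0 0 0 27 -410 20 91" --pt "0 0 0 29 -470 0 91" --pt "0 0 0 30 -523 -10 91" --pt "0 0 0 30 -523 -18 91"

```text
time_s: 35.12
ee_pos: [421.3, -342.0, 134.0]
ee_rot: [26.6, 89.6, -39.3]
force: [-0.3, 1.1, -0.1]
gripper_width: 91.1
```

```bash
python3 - <<'E'
from h import *
s=state();print(s['ee_pos'],s['force'])
C,im=snap('wrist','w9.png');snap('scene','s9.png')
print('pred cap px',w2px(C,(423,-338,74)))
h=cv2.cvtColor(im,cv2.COLOR_RGB2HSV);m=cv2.inRange(h,(15,110,120),(26,255,255))[150:240,230:340];print(cv2.countNonZero(m));ys,xs=np.nonzero(m);u=(xs.mean()+230,ys.mean()+150);print(u,px2w(C,u,74))
for d in place_of('wrist','foot_a_mid')[:2]: uv=np.array(d['location'])*[W,H];print(round(d['p'],2),uv,px2w(C,uv,48).round())
E
```

```text
[ 421.32857076 -341.96104554  133.99975421] [-0.27486509  1.12168495 -0.13920586]
pred cap px [275.05572278 218.74357903]
528
(np.float64(290.0284090909091), np.float64(220.6875)) [ 426.07987008 -348.4571916    74.        ]
0.75 [275.52  213.696] [ 420. -340.   48.]
0.57 [ 66.304 203.406] [ 360. -185.   48.]
```

Call:
drive_tool --pt "0 0 0 0 2 -40 91" --pt "0 0 0 0 2 -75 91" --pt "0 0 0 0 2 -96 91" --pt "0 0 0 0 2 -99 60" --pt "0 0 0 0 2 -99 15" --pt "0 0 0 0 2 -99 15" --pt "0 0 0 0 2 -99 15" --pt "0 0 0 0 2 -99 15" --pt "0 0 0 0 2 -99 15" --pt "0 0 0 0 2 -99 15"

```text
time_s: 36.52
ee_pos: [421.2, -336.1, 35.4]
ee_rot: [34.5, 89.7, -31.1]
force: [0.4, -0.3, 0.7]
gripper_width: 27.2
```

Call:
drive_tool --pt "0 0 0 0 0 -1 15" --pt "0 0 0 0 0 -2 15" --pt "0 0 0 0 0 -3 15" --pt "0 0 0 0 0 -3 15"

```text
time_s: 37.02
ee_pos: [421.3, -336.2, 32.9]
ee_rot: [34.0, 89.7, -31.6]
force: [-0.4, 0.6, 6.8]
gripper_width: 27.4
```

Call:
drive_tool --pt "0 0 0 0 0 -1 15" --pt "0 0 0 0 0 -2 15" --pt "0 0 0 0 0 -2 15"

```text
time_s: 37.4
ee_pos: [421.3, -336.2, 31.5]
ee_rot: [34.0, 89.7, -31.6]
force: [-0.7, 0.0, 8.2]
gripper_width: 27.2
```

Firm: 8 N at about 4 mm. It goes to the tray.

Call:
drive_tool --pt "0 0 0 0 0 30 15" --pt "0 0 0 0 0 80 15" --pt "0 0 0 10 36 125 15" --pt "0 0 0 24 86 130 15" --pt "0 0 0 39 140 130 15" --pt "0 0 0 54 193 130 15" --pt "0 0 0 70 247 130 15" --pt "0 0 0 85 300 130 15" --pt "0 0 0 100 354 130 15" --pt "0 0 0 115 408 130 15"

```text
time_s: 38.65
ee_pos: [536.0, 73.6, 160.6]
ee_rot: [21.1, 89.7, -44.5]
force: [1.6, -0.3, -1.6]
gripper_width: 27.2
```

Call:
drive_tool --pt "0 0 0 15 54 0 15" --pt "0 0 0 30 108 0 15" --pt "0 0 0 45 160 0 15" --pt "0 0 0 60 212 0 15" --pt "0 0 0 60 212 0 15" --pt "0 0 0 60 212 -20 15"

```text
time_s: 39.4
ee_pos: [596.3, 286.0, 140.7]
ee_rot: [32.2, 89.7, -33.3]
force: [0.8, -0.4, -2.3]
gripper_width: 27.1
```

```bash
python3 - <<'E'
from h import *
s=state();print(s['ee_pos'],s['force'],s['gripper_width'])
C,im=snap('wrist','w10.png')
for l in('tray_in',):
  for d in place_of('wrist',l)[:2]: uv=np.array(d['location'])*[W,H];print(l,round(d['p'],2),uv.round(),px2w(C,uv,4).round())
E
```

```text
[596.3339799  286.01287018 140.69246849] [ 0.7518406  -0.35224281 -2.34907142] 27.140042274121335
tray_in 0.91 [290. 204.] [596. 274.   4.]
```

View pics/w10.png

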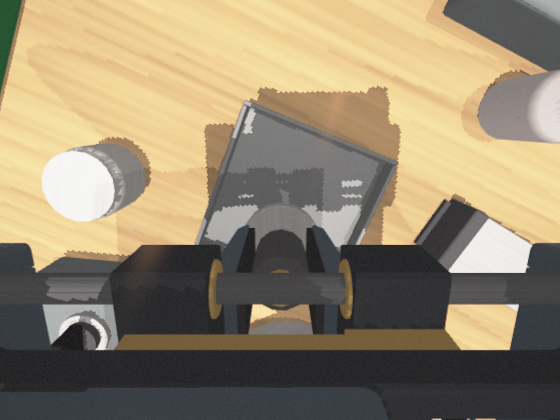

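The foot is over the middle of the tray (corners at (247,103) and (396,162)); lowering it.

Call:
drive_tool --pt "0 0 0 0 -3 -40 15" --pt "0 0 0 0 -3 -80 15" --pt "0 0 0 0 -3 -98 15" --pt "0 0 0 0 -3 -105 15" --pt "0 0 0 0 -3 -107 15" --pt "0 0 0 0 -3 -107 35" --pt "0 0 0 0 -3 -107 48" --pt "0 0 0 0 -3 -107 48" --pt "0 0 0 0 -3 -60 48" --pt "0 0 0 0 -3 20 48"

```text
time_s: 40.75
ee_pos: [592.9, 280.8, 139.5]
ee_rot: [-63.6, 89.4, -129.2]
force: [1.1, 1.3, 0.5]
gripper_width: 48.0
```

Call:
drive_tool --pt "0 0 0 -50 10 40 70" --pt "0 0 0 -100 40 60 70" --pt "0 0 0 -140 70 60 70" --pt "0 0 0 -140 70 60 70" --pt "0 0 0 -140 70 60 70"

```text
time_s: 41.38
ee_pos: [453.4, 350.8, 199.7]
ee_rot: [-58.7, 89.4, -124.3]
force: [0.1, -0.2, 1.0]
gripper_width: 69.6
```

```bash
python3 - <<'E'
from h import *
s=state();print(s['ee_pos'],s['force'],s['gripper_width'])
C,im=snap('wrist','w11.png');snap('scene','s11.png')
for l,z in(('key_grip',79),):
  for d in place_of('wrist',l)[:2]: uv=np.array(d['location'])*[W,H];print(l,round(d['p'],2),uv.round(),px2w(C,uv,z).round())
a=cv2.imread('pics/w11.png');b=cv2.imread('pics/s11.png')[120:330,100:420];cv2.imwrite('pics/c11.png',np.vstack([a,cv2.resize(b,(560,180))[:, :]])[:600])
E
```

```text
[453.43163381 350.80946048 199.6655519 ] [ 0.06081738 -0.1590726   1.04758732] 69.62974259276154
key_grip 0.58 [218. 210.] [423. 398.  79.]
```

View pics/c11.png

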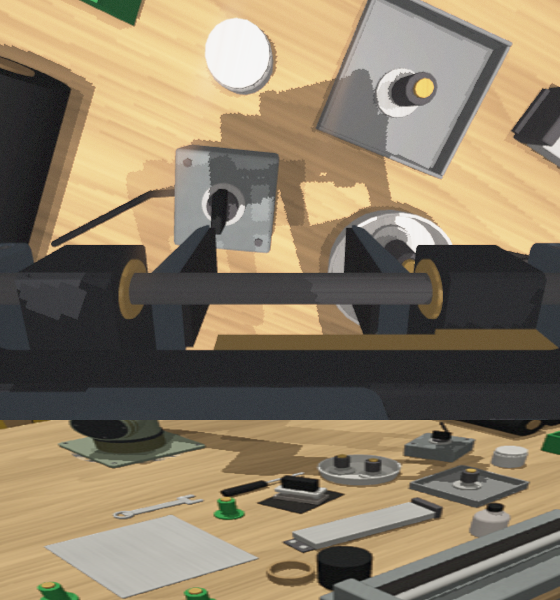

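All three feet are in their containers (the tray foot at (400,92), the two tub feet in the scene strip), and the block is on its mat. Next I'll zoom in on the key.

```bash
python3 - <<'E'
from h import *
C=cam('wrist')
im=cv2.imread('pics/w11.png')[140:260,160:290]
cv2.imwrite('pics/ck.png',cv2.convertScaleAbs(cv2.resize(im,(650,600),interpolation=cv2.INTER_CUBIC),alpha=2.2,beta=15))
bx=[px2w(C,p,50) for p in((178,148),(278,155),(270,250),(175,240))];print(np.round(bx,0)[:,:2],np.mean(bx,0).round(1),'ring',px2w(C,(222,204),52).round(1))
E
```

```text
[[456. 456.]
 [488. 367.]
 [397. 335.]
 [367. 427.]] [426.9 396.   50. ] ring [422.5 397.4  52. ]
```

View pics/ck.png

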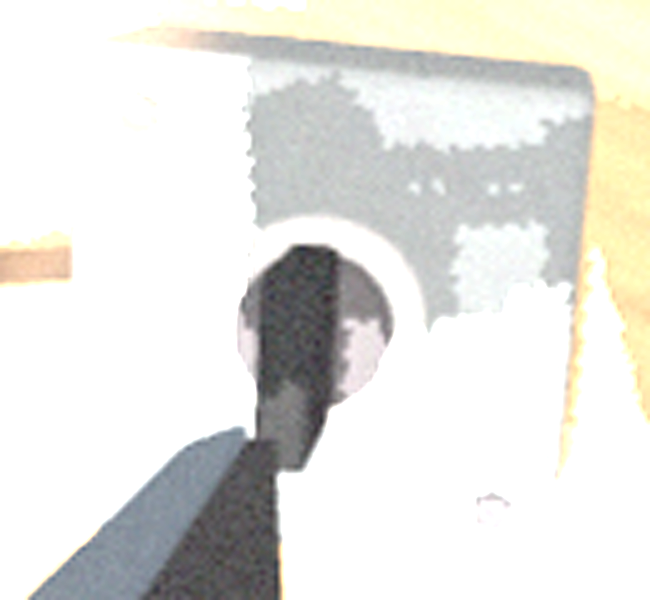

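```bash
python3 - <<'E'
from h import *
C=cam('wrist');f=lambda x,y:px2w(C,(160+x/5,140+y/5),92)
for a,b in(((337,250),(327,405)),((262,290),(257,390))):
    p,q=f(*a),f(*b);d=p-q;print(p.round(1),q.round(1),np.degrees(np.arctan2(d[1],d[0])),np.linalg.norm(d))
far=(f(290,247)+f(337,250))/2;near=(f(257,385)+f(327,408))/2;print(far,near,(far+near)/2)
E
```

```text
[448.1 395.6  92. ] [421.9 386.9  92. ] 18.370002279730556 27.67820503823007
[436.4 404.7  92. ] [419.4 399.   92. ] 18.521384353892113 17.92052431993653
[446.73998843 399.36814578  92.        ] [420.80876642 393.02103559  92.        ] [433.77437743 396.19459068  92.        ]
```

Call:
drive_tool --pt "0 0 10 -10 20 0 60" --pt "0 0 20 -27 45 0 60" --pt "0 0 30 -27 45 0 60" --pt "0 0 40 -27 45 -10 60" --pt "0 0 50 -27 45 -20 60" --pt "0 0 60 -27 45 -30 60" --pt "0 0 70 -27 45 -40 60" --pt "0 0 80 -27 45 -50 60" --pt "0 0 88 -27 45 -60 60" --pt "0 0 88 -27 45 -60 60" --grip_force 15

```text
time_s: 42.78
ee_pos: [427.4, 394.2, 138.0]
ee_rot: [-75.0, 89.4, -52.9]
force: [-0.1, -0.1, 0.6]
gripper_width: 60.2
```

Call:
drive_tool --pt "0 0 10 0 0 0 60" --pt "0 0 20 0 0 0 60" --pt "0 0 30 0 0 0 60" --pt "0 0 40 0 0 0 60" --pt "0 0 50 0 0 0 60" --pt "0 0 60 0 0 0 60" --pt "0 0 70 0 0 0 60" --pt "0 0 80 0 0 0 60" --pt "0 0 87 0 0 0 60" --pt "0 0 87 0 0 0 60"

```text
time_s: 44.02
ee_pos: [428.2, 394.1, 138.4]
ee_rot: [-74.1, 89.3, 34.8]
force: [1.3, -0.2, -0.7]
gripper_width: 60.5
```

```bash
python3 - <<'E'
from h import *
s=state();z=rot(s['ee_rot'])[:,2];print(s['ee_pos'],np.degrees(np.arctan2(z[1],z[0])),s['qpos'])
C,im=snap('wrist','w12.png')
for l,zz in(('key_grip',79),):
  for d in place_of('wrist',l)[:2]: uv=np.array(d['location'])*[W,H];print(l,round(d['p'],2),uv.round(),px2w(C,uv,zz).round())
E
```

```text
[428.15287725 394.06966747 138.40701532] 108.89162973001164 [ 4.15381976e+01  2.18394322e+01  9.57689807e+01 -8.71683515e-02
  6.17430064e+01 -6.73116182e+01]
key_grip 0.79 [289. 213.] [420. 398.  79.]
```

View pics/w12.png

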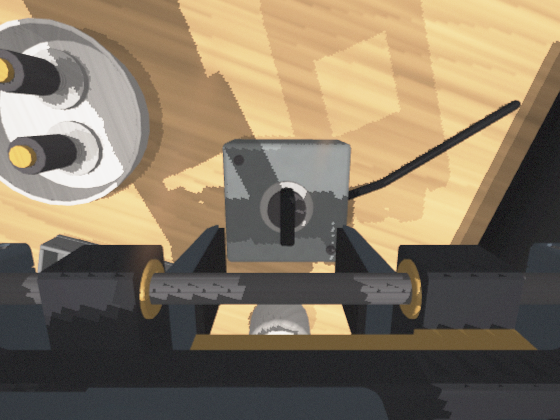

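The blade stands upright in the image at column 287, rows 188–245, so it is aligned with the jaws. Both tub feet stand.

```bash
python3 - <<'E'
from h import *
C=cam('wrist')
b=[px2w(C,p,50) for p in((225,143),(350,143),(347,261),(228,261))];print(np.round(b),np.mean(b,0))
print('ring',px2w(C,(286.5,206),52),'blade far',px2w(C,(287,188),92),'col at z79', px2w(C,(287,213),79))
E
```

```text
[[390. 337.  50.]
 [359. 427.  50.]
 [451. 461.  50.]
 [483. 367.  50.]] [420.8575609  397.92627435  50.        ]
ring [421.54220796 397.2307409   52.        ] blade far [400.03213744 389.11816031  92.        ] col at z79 [419.7074507  396.32926684  79.        ]
```

Call:
drive_tool --pt "0 0 0 -4 3 -25 60" --pt "0 0 0 -4 3 -50 60" --pt "0 0 0 -4 3 -68 60" --pt "0 0 0 -4 3 -73 60" --pt "0 0 0 -4 3 -73 30" --pt "0 0 0 -4 3 -73 5" --pt "0 0 0 -4 3 -73 5" --pt "0 0 0 -4 3 -73 5" --pt "0 0 0 -4 3 -73 5" --pt "0 0 0 -4 3 -73 5" --grip_force 15

```text
time_s: 45.38
ee_pos: [423.8, 397.7, 65.5]
ee_rot: [-68.9, 89.3, 39.9]
force: [-1.8, 2.3, 1.1]
gripper_width: 9.9
```

Call:
drive_tool --pt "0 0 0 0 0 0 5"

```text
time_s: 45.5
ee_pos: [423.7, 397.7, 65.5]
ee_rot: [-69.8, 89.3, 39.1]
force: [-0.5, 1.1, -1.3]
gripper_width: 10.3
```

Gripped on the 10 mm blade; now turning it clockwise.

Call:
drive_tool --pt "0 0 -7 0 0 0 5" --pt "0 0 -14 0 0 0 5" --pt "0 0 -21 0 0 0 5" --pt "0 0 -28 0 0 0 5" --pt "0 0 -35 0 0 0 5" --pt "0 0 -42 0 0 0 5" --pt "0 0 -49 0 0 0 5" --pt "0 0 -54 0 0 0 5" --pt "0 0 -54 0 0 0 5"

```text
time_s: 46.62
ee_pos: [423.6, 396.7, 65.5]
ee_rot: [-80.5, 89.3, -25.5]
force: [-0.2, -3.1, 3.0]
gripper_width: 10.0
```

```bash
python3 -c "
from h import *
s=state();z=rot(s['ee_rot'])[:,2];print(s['ee_pos'],np.degrees(np.arctan2(z[1],z[0])),s['force'],s['torque'],s['gripper_width'])"
```

```text
[423.58092002 396.67912863  65.48057651] 55.001463350707674 [-0.16802995 -3.05689304  3.00385056] [-0.55783985 -0.01170728  0.10996055] 10.035597081341386
```

Call:
drive_tool --pt "0 0 -3 0 0 0 5" --pt "0 0 -6 0 0 0 5" --pt "0 0 -9 0 0 0 5" --pt "0 0 -11 0 0 0 5" --pt "0 0 -11 0 0 0 5"

```text
time_s: 47.25
ee_pos: [423.5, 396.5, 65.5]
ee_rot: [-82.7, 89.3, -38.5]
force: [-1.1, -0.9, 1.3]
gripper_width: 10.2
```

```bash
python3 -c "
from h import *
s=state();z=rot(s['ee_rot'])[:,2];print(s['ee_pos'],np.degrees(np.arctan2(z[1],z[0])),s['force'],s['torque'],s['gripper_width'])"
```

```text
[423.50541011 396.50214319  65.48330349] 44.119759951297304 [-1.12032601 -0.86092446  1.27400332] [-0.12222042  0.08123591  0.50217483] 10.181924550802183
```

The torque jumped from 0.11 to 0.50 N m, so the key is at its stop. Letting go.

Call:
drive_tool --pt "0 0 0 0 0 0 5" --pt "0 0 0 0 0 0 60" --pt "0 0 0 0 0 0 75" --pt "0 0 0 0 0 0 75" --pt "0 0 0 0 0 0 75" --pt "0 0 0 0 0 0 75" --pt "0 0 0 0 0 40 75" --pt "0 0 0 0 0 90 75" --pt "0 0 0 0 0 120 75" --pt "0 0 0 0 0 120 75"

```text
time_s: 48.5
ee_pos: [424.6, 397.7, 188.1]
ee_rot: [-57.7, 89.2, -13.6]
force: [-0.1, -0.2, -0.7]
gripper_width: 75.3
```

Call:
drive_tool --pt "0 0 10 0 0 0 75" --pt "0 0 20 0 0 0 75" --pt "0 0 30 0 0 0 75" --pt "0 0 40 0 0 0 75" --pt "0 0 50 0 0 0 75" --pt "0 0 60 0 0 0 75" --pt "0 0 65 0 0 0 75" --pt "0 0 65 0 0 0 75"

```text
time_s: 49.5
ee_pos: [424.0, 397.2, 186.4]
ee_rot: [-54.7, 89.3, 54.3]
force: [0.7, -0.3, 0.2]
gripper_width: 75.1
```

```bash
python3 - <<'E'
from h import *
s=state();print(s['time_s'],s['ee_pos'])
snap('wrist','w13.png');snap('side','sd13.png')
a=cv2.imread('pics/w13.png');b=cv2.imread('pics/sd13.png')[140:400,150:400]
cv2.imwrite('pics/c13.png',np.hstack([cv2.resize(a,(440,330)),cv2.resize(b,(317,330),interpolation=2)]))
E
```

```text
49.5 [423.9962222  397.16537326 186.40146742]
```

The viewer limit is reached, so I'll check the key and the block numerically.

```bash
python3 - <<'E'
from h import *
for f,(r0,r1,c0,c1) in(('w12.png',(175,250,262,312)),('w13.png',(165,240,255,305))):
    g=cv2.imread('pics/'+f,0)[r0:r1,c0:c1];m=(g<45).astype(np.uint8)
    n,l,st,ce=cv2.connectedComponentsWithStats(m);k=1+np.argmax(st[1:,4]);pts=np.argwhere(l==k)[:,::-1].astype(np.float32);print(f,st[k],ce[k]+[c0,r0],cv2.minAreaRect(pts))
for n,z in(('side',66),('scene',66)):
    C=cam(n);grab_frame(n)
    for d in place_of(n,'block_grip')[:1]:print(n,round(d['p'],2),px2w(C,np.array(d['location'])*[W,H],z).round())
    for d in place_of(n,'foot_a_mid'):
        if d['p']>.3:print(n,'foot',round(d['p'],2),px2w(C,np.array(d['location'])*[W,H],46).round())
E
```

```text
w12.png [ 18  14  15  57 777] [286.81853282 216.37451737] ((25.0, 42.0), (56.0, 14.0), 90.0)
w13.png [ 19  16  13  47 504] [279.99404762 204.45436508] ((25.0, 39.0), (46.0, 12.0), 90.0)
side 0.69 [451.  38.  66.]
side foot 0.63 [427. 380.  46.]
side foot 0.43 [406. 216.  46.]
side foot 0.4 [585. 276.  46.]
scene 0.87 [451.  40.  66.]
scene foot 0.79 [588. 286.  46.]
```

The key is back upright at its rest angle, the same picture as before the turn. The block and feet are in place, and nothing is being touched.

```bash
python3 -c "
from h import *
print(env.job_done())"
```

```text
the job is handed in; nothing more can be done
None
```

The job is done and handed in, 49.5 s into the 210 s limit; the hand-in gave no verdict.

- **Lapping:** I pressed the block on the bar at about 7 N, which is roughly half compression. I drew it from the stop end to the open end and back at about 40 mm/s, then stood it on its mat. The compression comes from height and force readings: about 5 mm by height, up to about 7 mm by force. The joint itself could not be read.
- **Spring feet:** Three dark feet were present. I felt each by gripping the barrel and pushing down.
  - Two were tired, giving about 3 N and 2 N at 5–7 mm, and went into the tub.
  - One was firm, giving 8 N at about 4 mm, and went into the tray.
  - I left the green look-alikes alone.
- **Key:** I turned it about 65° clockwise, until the torque rose from 0.11 to 0.50 N m at the stop, then let go.

**Last checks:**
- The key blade measured at the same angle as before the turn.
- The block was found within about 6 mm of the mat's centre.
- The tray foot was found in both cameras. In the side view only one tub foot was found. The other possible hit was at the key's position, so it was almost certainly a false find. Both tub feet were standing in the last close picture.
- The final picture could not be viewed because the picture limit was reached, so these last checks were numeric only.

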